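# Send the counting chamber in and start the count

## Task

The glass counting chamber already lies on the sprung carriage of the cell counter: with the fingertips on the black pad at the front of the carriage's upright tab, push the carriage all the way in to its end stop, then let it go so that it springs back and the stop pin catches it at the counting position. Once it has caught, press the count key fully down and let it come up again. Only push: do not grip the tab or touch it from behind, do not touch the glass or the stop pin's knob, do not press the key before the carriage has caught, and leave everything standing around where it is.

Things in the scene. Friction and masses are not known exactly. Their poses are not given: they have to be found in the camera images.
- counter: the cell counter, a white fixed instrument, 340 x 210 mm. Origin at the centre of its underside, on the work surface; x points from its front end to its back, y to its left, z up. Front (x -170 to 20 mm): an open deck, top 45 mm up. Back (x 20 to 170 mm): the optics head, 190 mm high (206 over its lamp cap), dark screen on its front face; the carriage runs into a tunnel 30 mm high under it.
- carriage (a joint): travel (m) of the sprung carriage, a plate 84 mm wide that slides along the counter's +x. 0 = out; 0.060 = caught on the stop pin (counting position); 0.080 = inner end stop. The spring pushes it out: 3 N at 0, 7.8 N at 0.080; damper 30 N per m/s; the pin adds a few N from 0.034 to 0.057. Let go short of 0.060 it slides out to 0; let go beyond, it comes back to 0.060 and is held.
- tab_face (a point): centre of the front face of the carriage's upright tab: a black ribbed rubber pad, 72 mm wide along the counter's y, 43 mm high (49.5 to 92.5 mm above the work surface), looking to the counter's -x. It moves with the carriage; with the carriage out it lies 150 mm in front of the counter's origin, on its centre line, and the deck's edge is 20 mm farther out. Behind the pad stands a 10 mm aluminium block, not to be touched.
- stop_pin (a joint): travel in m of the sprung stop pin (an indexing plunger, 6 mm pin) that lies across the carriage's right edge (the counter's -y side): 0 = sprung in, up to 0.010 = out. The ramped steel catch on the carriage drives it out to about 0.007 and it springs back to 0 behind the catch. It works by itself.
- pin_knob (a point): centre of the black knob of the stop pin, 20 mm across, outside the counter's right side, 60 mm up, 20 mm toward the front from the counter's origin and about 91 to 111 mm to its right. Pulling it would free the carriage; not to be touched.
- count_key (a joint): travel in m of the count key, a sprung round push key: 0 = up, 0.005 = fully down, which takes 4 N. It comes back up when let go.
- count_key_top (a point): centre of the top of the count key: round, black, 26 mm across in a grey collar 42 mm across, pressed straight down. It stands on the deck near the front, left of the carriage, 66 mm above the work surface, 120 mm toward the front and 81 mm to the left of the counter's origin.
- chamber_mid (a point): centre of the glass counting chamber, a loose glass slide 32 x 75 x 4 mm that lies crosswise in the rimmed seat on the carriage, its top 59 mm above the work surface. It rides along with the carriage.
- seat (a point): centre of the seat on the carriage, where the chamber's centre belongs; the seat's rim is 3 mm high.
- vial1_mid (a point): centre (half-way up) of a bystander: clear glass vial with a black screw cap, 27 mm across, 59 mm tall, standing near the counter's front. Leave it alone.
- vial2_mid (a point): centre (half-way up) of a bystander: clear glass vial with a black screw cap, 27 mm across, 59 mm tall, standing near the counter's front. Leave it alone.
- vial3_mid (a point): centre (half-way up) of a bystander: clear glass vial with a black screw cap, 27 mm across, 59 mm tall, standing near the counter's front. Leave it alone.
- tube_rack_mid (a point): centre (half-way up) of a bystander: green rack with small tubes, 126 x 44 mm, 34 mm high (64 mm over the open tube lids). Leave it alone.
- flask_mid (a point): centre (half-way up) of a bystander: small clear culture flask lying flat, about 105 x 50 x 27 mm, with its screw cap. Leave it alone.
- well_plate_mid (a point): centre (half-way up) of a bystander: clear 96-well plate, 86 x 128 x 14 mm, lying flat. Leave it alone.
- tip_box_mid (a point): centre (half-way up) of a bystander: open blue box of pipette tips, 85 x 122 mm, 66 mm high over the tips. Leave it alone.
- chamber: the same glass counting chamber; origin at the centre of its underside. Not to be touched.

How it is judged:
On the way, in this order (a step that is already met when the one before it is completed fails the run):
1. the carriage is pushed in to its end stop, by the front of its tab (value of joint carriage above 0.075 m and contact force between the fingers and carriage_c8 above 0.5 N), for 0.05 s.
2. let go, the carriage has come back and rests on the stop pin (value of joint carriage between 0.056 and 0.064 m and value of joint stop_pin below 0.002 m and velocity of joint carriage between -0.005 and 0.005 m/s and contact force between the fingers and carriage_c8 below 0.2 N), for 0.3 s.
3. the count key is pressed fully down with the carriage caught (value of joint carriage between 0.056 and 0.064 m and value of joint stop_pin below 0.002 m and value of joint count_key above 0.004 m), for 0.05 s.
At the end, for the whole second after the job is handed in: The carriage rests on the sprung-in stop pin (travel 56 to 64 mm, pin less than 2 mm out), let go and still; the count key has come up again (within 1 mm); the chamber lies in its seat (centre within 4 mm); every bystander is within 15 mm of where it stood (value of joint carriage between 0.056 and 0.064 m and value of joint stop_pin below 0.002 m and velocity of joint carriage between -0.005 and 0.005 m/s and distance between chamber_mid and seat below 0.004 m and value of joint count_key below 0.001 m and distance of each of vial1_mid, vial2_mid, vial3_mid, tube_rack_mid, flask_mid, well_plate_mid, tip_box_mid from where it was at the start of the episode below 0.015 m); the robot touches nothing.
It fails at once if the count key is pressed while the carriage is not caught (value of joint count_key above 0.003 m and (value of joint carriage below 0.055 m or value of joint carriage above 0.065 m)).
It fails at once if the tab is gripped, hooked or touched from behind (contact force between any of the fingers, the arm and carriage_c7 above 1 N).
It fails at once if the glass chamber is touched, lifted or leaves its seat (contact force between any of the fingers, the arm and chamber above 0.5 N or distance between chamber_mid and seat above 0.008 m).
It fails at once if the stop pin's knob is touched (contact force between any of the fingers, the arm and stop_pin above 0.5 N).
It fails at once if a bystander is pushed, lifted or tipped (distance of any of vial1_mid, vial2_mid, vial3_mid, tube_rack_mid, flask_mid, well_plate_mid, tip_box_mid from where it was at the start of the episode above 0.02 m).
It also fails if it takes over 45 s, if anything falls off the work surface, if the arm or the gripper's body presses on something with over 40 N, if the wrist force passes 120 N, or if a joint passes its speed limit or range.

## Robot

A 6-joint arm with a two-finger parallel gripper is mounted at the origin on the work surface. World frame = base frame: x ahead of the robot, y to its left, z up, the work surface at z = 0. Lengths are in m, angles in rad, forces in N, time in s.
With the tool pointing down it reaches from about 0.3 to 0.75 m from the base axis. Payload 8.5 kg.
Tool frame: the origin (TCP) lies on the centre line of the jaws, within the pads' length; the fingertips stand 19 mm ahead of it and the grasp point (between the pads) is the TCP; z points along the fingers, y is the line along which they close (so a half turn about z gives the same grasp; the last joint's range is limited). The gripper opens to 85 mm and grips with 20 to 120 N. Pads are 22 mm wide; open, the fingers measure 114 mm over their backs; the gripper's body (76 mm by 85 mm) begins 54 mm behind the grasp point. The pads swing forward as they close: fully open they stand 13 mm farther back than shut.
Start: joints at [0.922, 0.381, 1.297, -0, 1.464, -0.215], TCP at [0.231, 0.499, 0.25] pointing down, gripper open.
Joint ranges: [-3.11, 3.11], [-0.89, 2.33], [0.22, 2.48], [-1.42, 4.56], [0.17, 2.85], [-2.88, 2.88]. Speed limits (rad/s): [2.39, 2.39, 3.14, 3.14, 3.14, 3.14].

## Interface

Orientations are given as [roll, pitch, yaw] about the fixed x, y, z axes, in that order (R = Rz(yaw) Ry(pitch) Rx(roll)).
In Python, from rig import monitor, viewer, env gives the robot as it stands.
- The arm moves only by the tool apply_moves, never from a script. Its argument "rows" is a list of rows, each a list of 2 entries, a list of its own where there are three numbers: the shift along the tool's x, y, z in m, then the turn about the tool's z in degrees. In form: [[[tx, ty, tz], roll], ...]. A call has 1 to 5 rows; each row is the pose to reach, as a shift and turn from the pose commanded when the call began, along the tool's axes at that moment; what a row does not reach only later rows make up. A row lasts 1/12 s, in which the tool goes at most 41.7 mm and 7.16 degrees, less where a joint would pass 70% of its speed; a pose out of reach is approached as far as the arm can. A call with a gripper value outside its range is refused whole. "jaw" is the finger opening in m, from 0 to 0.0854, set as the call begins (left out, the last holds). The fingers move at their own pace and stop on an object; the grip force is fixed at half the most. Time passes only in rows, so rows that repeat a pose let the fingers close. It gives the time, the measured TCP pose, the force, the opening and the grip force at its end, in the units of the state.
- monitor.get_obs(): the state, without advancing time (a new reading comes with each control period).
- viewer.snapshot(name): name is "scene" or "top" or "wrist"; returns the picture (420x560x3 uint8, red, green, blue); there is no depth.
- viewer.get_calibration(name): a dict with "vfov" (degrees; the focal length in pixels is half the picture's height over the tangent of half this angle, whatever the lens; pixels are square), "cx", "cy" (the principal point, pixels), "D" ([k1, k2, p1, p2, k3] as OpenCV has them; the pictures are not rectified), "extrinsics" (4x4, takes a point from camera to world coordinates). Camera axes: x right, y down, z forward; pixel columns grow to the right and rows downward; lengths in m; the calibration is good to about 2 mm. A picture is of the moment at which its call begins: read the wrist's pose just before it. get_calibration takes no time and is no camera call; for the wrist camera it gives the pose at the moment of the call.
- env.hand_in(): hands the job in; it is judged then, once.
The state is a dict: "t": time; "joint_positions": joint angles; "joint_vel": joint speeds; "joint_efforts": joint torques, N m; "tcp_pos": TCP position; "tool_rot": TCP orientation; "ft_force": force on the tool from outside, world axes, zero at the start; "ft_torque": the same for the moment, N m; "opening": opening from 0.0 (shut) to 1.0 (fully open); "grip_force": force on a finger pad.
Only numpy, scipy, OpenCV 4.12 (cv2) and the standard library are available. Lean on these libraries where they do the work, as an engineer would, in place of code of your own. Each camera call takes 0.05 s, during which the arm holds its last target. There are 200 camera calls.

## Working session

There is one attempt and no reset: what is moved stays moved. The work goes in short steps, Python scripts to look and compute and a tool call to move; the robot and the scene stay as the last step left them, time stands still between calls to the robot, and variables do not carry over. Pictures are saved under pics/ and viewed, at most 10 in all, crops included, and the job is handed in when it is done.

Besides the shell and the picture viewer there is one more tool, called after ">>>" in YAML: its name, and indented under it one key for each argument. apply_moves: Moves the arm, as the interface text tells. Its arguments: {"type":"object","properties":{"rows":{"type":"array","items":{"type":"array"}},"jaw":{"type":"number"}},"required":["rows"]}

```bash
mkdir -p pics; python3 - <<'E'
from rig import monitor, viewer, env
import cv2,json
o=monitor.get_obs();print(o['t'],o['tcp_pos'],o['tool_rot'],o['ft_force'])
for n in("scene","top"):
    c=viewer.get_calibration(n);print(n,c)
    im=viewer.snapshot(n);cv2.imwrite(f"pics/{n}0.png",im[:,:,::-1])
E
```

```text
0.0 [0.23101762 0.49884506 0.24971331] [-3.14016212e+00 -3.34923538e-04  2.70782071e+00] [ 0.68599973  0.36867313 -0.2527249 ]
scene {'vfov': 45.757661379865034, 'cx': 283.7948883553144, 'cy': 209.60450081804055, 'D': array([-0.1571461,  0.       ,  0.       ,  0.       ,  0.       ]), 'extrinsics': array([[ 0.79135741,  0.35579934, -0.49715217,  1.34852154],
       [ 0.61092357, -0.49073696,  0.62124844, -0.97547676],
       [-0.02293116, -0.79535153, -0.60571454,  1.05530409],
       [ 0.        ,  0.        ,  0.        ,  1.        ]])}
top {'vfov': 54.09897423434464, 'cx': 274.16088070763743, 'cy': 213.00027407806962, 'D': array([0.02503141, 0.        , 0.        , 0.        , 0.        ]), 'extrinsics': array([[ 0.00701942, -0.99621106,  0.08668476,  0.44802877],
       [-0.99996559, -0.00660957,  0.00501416,  0.0103557 ],
       [-0.00442221, -0.08671698, -0.99622317,  1.29055947],
       [ 0.        ,  0.        ,  0.        ,  1.        ]])}
```

View pics/scene0.png

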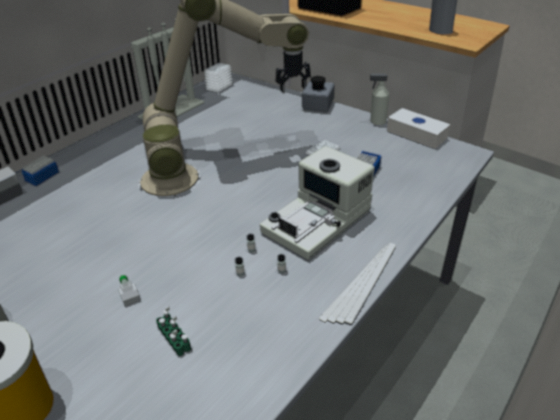

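View pics/top0.png

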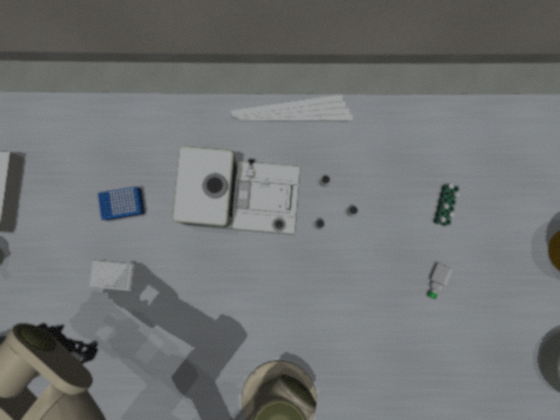

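The top view shows the counter with its front toward −y: head at (205,187), tab near (292,197), key at (279,224), knob at (252,161), and vials at (325,180), (352,210) and (320,223). I'll enlarge that area.

```bash
python3 - <<'E'
import cv2
im=cv2.imread("pics/top0.png")[140:245,165:365]
cv2.imwrite("pics/topc.png",cv2.resize(im,None,fx=4,fy=4,interpolation=cv2.INTER_CUBIC))
E
```

```text
(no output)
```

View pics/topc.png

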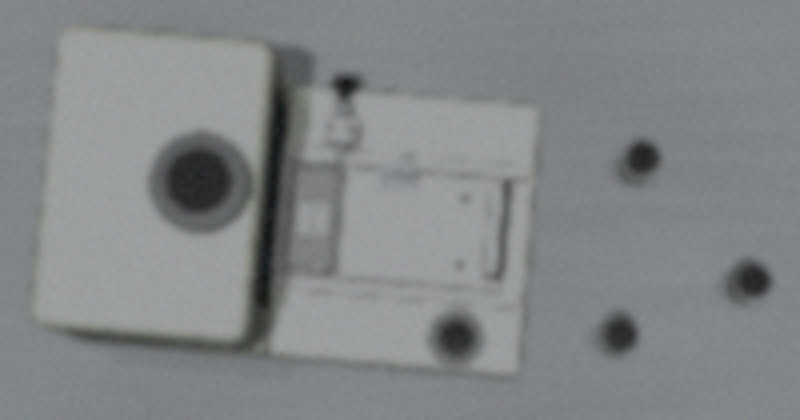

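The crop shows the deck's front corners at (541,106) and (519,374), the head's top corners at (60,28), (270,42), (247,342) and (35,325), the key at (456,337), the knob at (346,85), and the pad's top edge from (510,181) to (499,277). Vial caps are at (642,157), (752,280) and (620,333). Next is a pose fit.

```bash
cat > h.py <<'E'
import numpy as np,cv2
from scipy.optimize import least_squares
from rig import monitor, viewer, env
def K(c):
    f=210/np.tan(np.radians(c['vfov']/2));return np.array([[f,0,c['cx']],[0,f,c['cy']],[0,0,1]])
def proj(P,c):
    T=np.linalg.inv(c['extrinsics']);return cv2.projectPoints(np.atleast_2d(P).astype(float),cv2.Rodrigues(T[:3,:3])[0],T[:3,3],K(c),np.array(c['D']))[0][:,0]
def ray(uv,c,z):
    n=cv2.undistortPoints(np.array([[uv]],float),K(c),np.array(c['D']))[0,0]
    E=c['extrinsics'];d=E[:3,:3]@[*n,1];o=E[:3,3];return o+d*(z-o[2])/d[2]
def world(p,L):
    x,y,a=p;L=np.atleast_2d(L);R=np.array([[np.cos(a),-np.sin(a)],[np.sin(a),np.cos(a)]])
    return np.c_[L[:,:2]@R.T+[x,y],L[:,2]]
E
python3 - <<'E'
from h import *
c=viewer.get_calibration("top")
L=np.array([[-170,-105,45],[-170,105,45],[170,-105,190],[20,-105,190],[20,105,190],[170,105,190],[-120,81,66],[-20,-101,65],[-150,-36,92.5],[-150,36,92.5]])/1e3
f=lambda u:(np.array(u)+.5)/4-.5+[165,140]
U=f([[541,106],[519,374],[60,28],[270,42],[247,342],[35,325],[456,337],[346,85],[510,181],[499,277]])
r=least_squares(lambda p:(proj(world(p,L),c)-U).ravel(),[.5,.1,1.5],loss='soft_l1')
print(r.x,np.degrees(r.x[2]));print((proj(world(r.x,L),c)-U).round(2))
np.save('p.npy',r.x)
for v in [[642,157],[752,280],[620,333]]:print('vial',ray(f(v),c,.059))
print('tab,key',world(r.x,[[-.15,0,.071],[-.12,.081,.066]]))
E
```

```text
[0.61139368 0.11595267 1.49675371] 85.75767070135647
[[ 0.03 -0.72]
 [ 0.28  0.52]
 [-1.15 -1.91]
 [ 1.25 -1.01]
 [ 0.    0.81]
 [-2.76  0.56]
 [ 0.24  0.13]
 [-0.42  0.58]
 [ 0.15 -0.19]
 [ 1.    0.11]]
vial [ 0.65980914 -0.13685151  0.059     ]
vial [ 0.56692729 -0.21897944  0.059     ]
vial [ 0.52638741 -0.11991707  0.059     ]
tab,key [[ 0.60029744 -0.03363635  0.071     ]
 [ 0.52173862  0.00227343  0.066     ]]
```

Residuals are sub-pixel except at the rounded head corners, so the pose is good to about 2–3 mm. Plan: shut the jaw, swing to in front of the tab with tool yaw equal to the counter's yaw, then descend and push.

>>> apply_moves:
  rows:
    - [[-0.024,-0.031,-0.004],7]
    - [[-0.048,-0.062,-0.008],14]
    - [[-0.072,-0.093,-0.012],21]
    - [[-0.096,-0.124,-0.016],28]
    - [[-0.12,-0.155,-0.02],35]
  jaw: 0

```text
t: 0.52
tcp_pos: [0.2746, 0.3062, 0.2702]
tool_rot: [-3.141, 0.0, 2.092]
ft_force: [1.1, -1.1, 0.7]
opening: 0.3
grip_force: 0.0
```

>>> apply_moves:
  rows:
    - [[-0.0394,-0.003,0],6.9]
    - [[-0.0788,-0.006,0],13.8]
    - [[-0.1182,-0.009,0],20.7]
    - [[-0.1576,-0.012,0],27.6]
    - [[-0.197,-0.016,0],34.4]

```text
t: 0.93
tcp_pos: [0.3602, 0.1277, 0.2703]
tool_rot: [3.142, -0.0, 1.491]
ft_force: [1.0, 1.3, 0.4]
opening: 0.003
grip_force: 0.0
```

```bash
cat > go.py <<'E'
from h import *
import sys
def goal(L):
    o=monitor.get_obs();w=world(np.load('p.npy'),[L])[0]
    from scipy.spatial.transform import Rotation as R
    M=R.from_euler('xyz',o['tool_rot'])
    print(o['t'],'tcp',np.round(o['tcp_pos'],4),'rot',o['tool_rot'],'goal',w.round(4),'shift',M.inv().apply(w-o['tcp_pos']).round(4),'turn',np.degrees(o['tool_rot'][2]-np.load('p.npy')[2]).round(2),'F',np.round(o['ft_force'],1))
if __name__=='__main__':goal([float(v) for v in sys.argv[1:4]])
E
python3 go.py -.19 0 .2
```

```text
0.9333 tcp [0.3602 0.1277 0.2703] rot [ 3.14151131e+00 -8.57164954e-05  1.49071385e+00] goal [ 0.5973 -0.0735  0.2   ] shift [-0.1817  0.2525  0.0703] turn -0.35 F [1.  1.3 0.4]
```

>>> apply_moves:
  rows:
    - [[-0.035,0.02,0],0]
    - [[-0.07,0.04,0],0]
    - [[-0.1,0.067,0],0]
    - [[-0.125,0.098,0],0]
    - [[-0.15,0.13,0],0]

```text
t: 1.35
tcp_pos: [0.4792, -0.0317, 0.2702]
tool_rot: [-3.141, -0.0, 1.495]
ft_force: [0.2, 0.2, 0.0]
opening: 0.002
grip_force: 0.0
```

>>> apply_moves:
  rows:
    - [[-0.008,0.03,0.012],0]
    - [[-0.016,0.06,0.024],0]
    - [[-0.024,0.09,0.038],0]
    - [[-0.032,0.122,0.05],0]
    - [[-0.032,0.122,0.05],0]

```text
t: 1.77
tcp_pos: [0.6006, -0.0724, 0.2156]
tool_rot: [-3.137, -0.001, 1.495]
ft_force: [-1.4, 0.3, -1.4]
opening: -0.003
grip_force: 0.0
```

```bash
python3 go.py -.19 0 .15; python3 - <<'E'
from h import *
c=viewer.get_calibration("wrist");print(c['extrinsics'].round(3))
im=viewer.snapshot("wrist");cv2.imwrite("pics/w1.png",im[:,:,::-1])
print(proj(world(np.load('p.npy'),np.array([[-150,-36,92.5],[-150,36,92.5],[-120,81,66],[-170,-105,45],[-170,105,45]])/1e3),c).round(1))
E
```

```text
1.7667 tcp [ 0.6006 -0.0724  0.2156] rot [-3.13683866e+00 -1.08879013e-03  1.49518942e+00] goal [ 0.5973 -0.0735  0.15  ] shift [-0.0015 -0.0028  0.0656] turn -0.09 F [-1.4  0.3 -1.4]
[[ 0.997 -0.07  -0.026  0.607]
 [-0.075 -0.957 -0.279 -0.   ]
 [-0.005  0.28  -0.96   0.34 ]
 [ 0.     0.     0.     1.   ]]
[[318.7 151.9]
 [217.7 151.9]
 [163.5 108.8]
 [390.4 167.9]
 [148.2 167.9]]
```

View pics/w1.png

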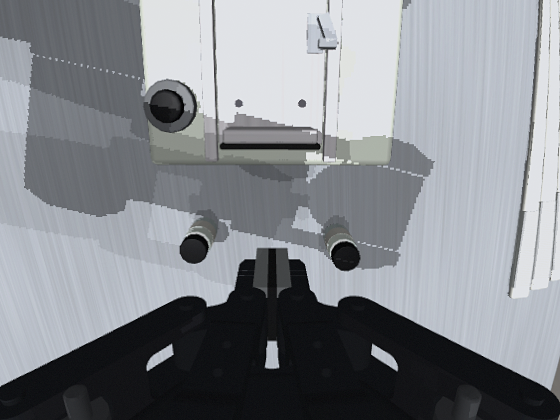

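The wrist view shows the pad at (220–320,146) and the key at (167,106), both within about 2 mm of prediction. Two vials sit at (195,248) and (343,255), clear of the fingers. The camera rides toward the counter, so I'll push high on the pad (tips about 75 mm up) to keep it above the head.

>>> apply_moves:
  rows:
    - [[0,-0.001,0.03],0]
    - [[0,-0.002,0.06],0]
    - [[0,-0.003,0.09],0]
    - [[0,-0.003,0.126],0]
    - [[0,-0.003,0.126],0]

```text
t: 2.23
tcp_pos: [0.5913, -0.0692, 0.089]
tool_rot: [-3.131, -0.003, 1.497]
ft_force: [-1.2, -0.1, -0.2]
opening: -0.001
grip_force: 0.0
```

```bash
python3 go.py -.161 0 .093;  python3 go.py -.081 0 .093; python3 - <<'E'
from h import *
c=viewer.get_calibration("wrist");print(c['extrinsics'][:3,3].round(3))
im=viewer.snapshot("wrist");cv2.imwrite("pics/w2.png",im[:,:,::-1])
print(proj(world(np.load('p.npy'),np.array([[-150,-36,92.5],[-150,36,92.5],[-120,81,66],[-170,-105,45],[-170,105,45]])/1e3),c).round(1))
E
```

```text
2.2333 tcp [ 0.5913 -0.0692  0.089 ] rot [-3.13081442e+00 -2.60294081e-03  1.49666674e+00] goal [ 0.5995 -0.0446  0.093 ] shift [ 0.0251  0.0063 -0.004 ] turn -0.0 F [-1.2 -0.1 -0.2]
2.2333 tcp [ 0.5913 -0.0692  0.089 ] rot [-3.13081442e+00 -2.60294081e-03  1.49666674e+00] goal [0.6054 0.0352 0.093 ] shift [ 0.1051  0.0063 -0.0038] turn -0.0 F [-1.2 -0.1 -0.2]
[0.598 0.002 0.213]
[[387.8 206.3]
 [190.5 205.6]
 [ 96.6 119.8]
 [485.6 217.5]
 [ 84.8 216. ]]
```

View pics/w2.png

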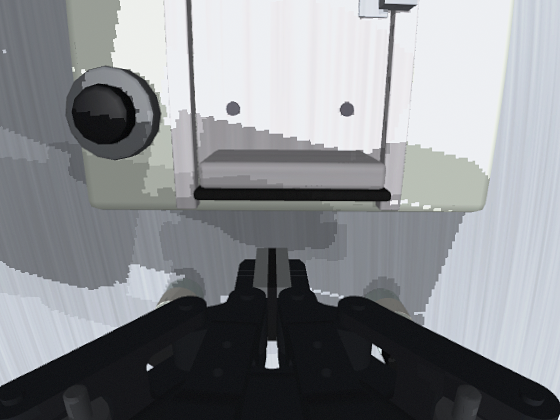

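The pad spans (193–391, 187–199) and the fingers are centred at u=272, so they need to move about 7 mm in +y tool, which matches the computed shift. The pad face is about 2 mm farther than fitted. I'll centre, then push.

>>> apply_moves:
  rows:
    - [[0,0.003,-0.002],0]
    - [[0.005,0.007,-0.003],0]
    - [[0.015,0.007,-0.003],0]
    - [[0.02,0.007,-0.003],0]
    - [[0.02,0.007,-0.003],0]

```text
t: 2.7
tcp_pos: [0.6036, -0.0494, 0.0984]
tool_rot: [3.14, 0.0, 1.498]
ft_force: [0.1, 0.2, -0.4]
opening: -0.002
grip_force: 0.0
```

>>> apply_moves:
  rows:
    - [[0.01,0,0],0]
    - [[0.02,0,0],0]
    - [[0.03,0,0],0]
    - [[0.04,0,0],0]
    - [[0.05,0,0],0]

```text
t: 3.12
tcp_pos: [0.6073, -0.0025, 0.0981]
tool_rot: [3.14, 0.005, 1.496]
ft_force: [-1.6, -15.3, 2.5]
opening: -0.0
grip_force: 8.0
```

```bash
python3 go.py -.079 0 .093
```

```text
3.1167 tcp [ 0.6073 -0.0025  0.0981] rot [3.14023166 0.00457944 1.49631963] goal [0.6055 0.0372 0.093 ] shift [ 0.0395 -0.0047  0.0049] turn -0.02 F [ -1.6 -15.3   2.5]
```

Pushing well, about 40 mm left.

>>> apply_moves:
  rows:
    - [[0.008,0,0],0]
    - [[0.016,0,0],0]
    - [[0.024,0,0],0]
    - [[0.031,0,0],0]
    - [[0.036,0,0],0]

```text
t: 3.53
tcp_pos: [0.6101, 0.0336, 0.098]
tool_rot: [3.14, 0.003, 1.496]
ft_force: [0.3, -10.0, 2.9]
opening: 0.003
grip_force: 4.9
```

>>> apply_moves:
  rows:
    - [[0.002,0,0],0]
    - [[0.004,0,0],0]
    - [[0.005,0,0],0]
    - [[0.005,0,0],0]

```text
t: 3.87
tcp_pos: [0.6104, 0.0361, 0.0981]
tool_rot: [3.14, 0.008, 1.496]
ft_force: [-2.7, -21.2, 2.8]
opening: -0.0
grip_force: 10.8
```

```bash
python3 go.py -.079 0 .093
```

```text
3.8667 tcp [0.6104 0.0361 0.0981] rot [3.14024348 0.00787215 1.49598291] goal [0.6055 0.0372 0.093 ] shift [ 0.0008 -0.0049  0.0051] turn -0.04 F [ -2.7 -21.2   2.8]
```

>>> apply_moves:
  rows:
    - [[0.001,0,0],0]
    - [[0.002,0,0],0]
    - [[0.002,0,0],0]

```text
t: 4.12
tcp_pos: [0.6104, 0.0362, 0.0982]
tool_rot: [3.141, 0.011, 1.495]
ft_force: [-4.5, -29.9, 4.3]
opening: 0.002
grip_force: 15.2
```

The force rose with no movement, so the carriage is at its end stop. Backing off.

>>> apply_moves:
  rows:
    - [[-0.008,0,0],0]
    - [[-0.018,0,0],0]
    - [[-0.03,0,0],0]
    - [[-0.045,0,0],0]
    - [[-0.06,0,0],0]

```text
t: 4.53
tcp_pos: [0.6054, -0.0184, 0.0972]
tool_rot: [-3.141, -0.001, 1.497]
ft_force: [0.8, -0.0, 0.2]
opening: 0.001
grip_force: 0.0
```

>>> apply_moves:
  rows:
    - [[0,0,-0.03],0]
    - [[0,0,-0.06],0]
    - [[0,0,-0.06],0]
    - [[0,0,-0.06],0]
    - [[0,0,-0.06],0]

```text
t: 4.95
tcp_pos: [0.6052, -0.0181, 0.1566]
tool_rot: [-3.14, -0.0, 1.497]
ft_force: [0.0, 0.2, -0.5]
opening: 0.004
grip_force: 0.0
```

```bash
python3 go.py -.12 .081 .16; python3 - <<'E'
from h import *
c=viewer.get_calibration("wrist");print(c['extrinsics'][:3,3].round(3))
im=viewer.snapshot("wrist");cv2.imwrite("pics/w3.png",im[:,:,::-1])
print(proj(world(np.load('p.npy'),np.array([[-90,-36,92.5],[-90,36,92.5],[-120,81,66],[-170,-105,45],[-170,105,45]])/1e3),c).round(1))
E
```

```text
4.95 tcp [ 0.6052 -0.0181  0.1566] rot [-3.14020566e+00 -4.37504727e-04  1.49655414e+00] goal [0.5217 0.0023 0.16  ] shift [ 0.0141 -0.0848 -0.0033] turn -0.01 F [ 0.   0.2 -0.5]
[0.611 0.054 0.281]
[[331.2 156.5]
 [199.1 156.4]
 [141.1 196.8]
 [407.2 254.2]
 [127.  253.9]]
```

View pics/w3.png

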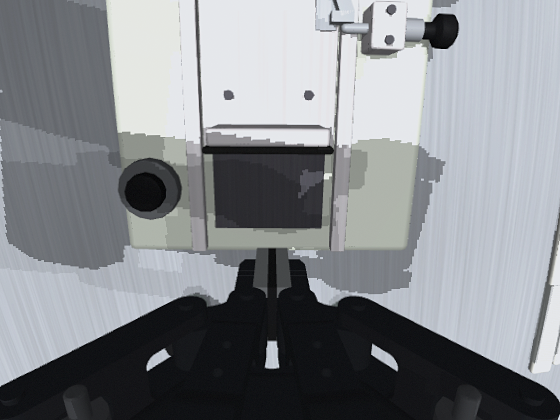

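The carriage is caught at about 60 mm: the pad is at v≈150 (156 predicted, same small offset as the rest). The key is centred at (146,189). Now I'll refine the key position.

```bash
python3 - <<'E'
from h import *
from scipy.spatial.transform import Rotation as R
c=viewer.get_calibration("wrist");o=monitor.get_obs()
k=ray((146,189.5),c,.066);print('key',k,'from fit',world(np.load('p.npy'),[[-.12,.081,.066]]))
a=ray((203,153),c,.0925);b=ray((333,153),c,.0925);print(a,b,np.linalg.norm(a-b))
print('deck',ray((133,248),c,.045),ray((407,248),c,.045),world(np.load('p.npy'),[[-.17,.105,.045],[-.17,-.105,.045]]))
M=R.from_euler('xyz',o['tool_rot']);print(M.inv().apply(k-o['tcp_pos']))
# where fingertips show vs TCP: project tip centre
print(proj(np.array(o['tcp_pos'])+[0,0,-.019],c))
E
```

```text
key [0.52574193 0.00704277 0.066     ] from fit [[0.52173862 0.00227343 0.066     ]]
[0.57108379 0.03071243 0.0925    ] [0.6414193  0.02553979 0.0925    ] 0.07052545810950017
deck [ 0.49958379 -0.04114956  0.045     ] [ 0.70268589 -0.05587293  0.045     ] [[ 0.49410563 -0.04581417  0.045     ]
 [ 0.70353025 -0.06134892  0.045     ]]
[ 0.01903294 -0.0807779   0.09032705]
[[271.89907389 267.91580884]]
```

>>> apply_moves:
  rows:
    - [[0.005,-0.027,0],0]
    - [[0.01,-0.054,0],0]
    - [[0.018,-0.081,0],0]
    - [[0.018,-0.081,0.03],0]
    - [[0.018,-0.081,0.03],0]

```text
t: 5.42
tcp_pos: [0.5232, 0.0068, 0.1234]
tool_rot: [-3.133, -0.001, 1.497]
ft_force: [-0.6, 0.6, -1.2]
opening: -0.001
grip_force: 0.0
```

```bash
python3 - <<'E'
from h import *
o=monitor.get_obs();print(o['tcp_pos'],o['tool_rot'],o['ft_force'])
im=viewer.snapshot("wrist");cv2.imwrite("pics/w4.png",im[:,:,::-1])
E
```

```text
[0.52317084 0.00677788 0.12344767] [-3.13333572e+00 -1.20966622e-03  1.49706557e+00] [-0.58891587  0.60597205 -1.18590753]
```

View pics/w4.png

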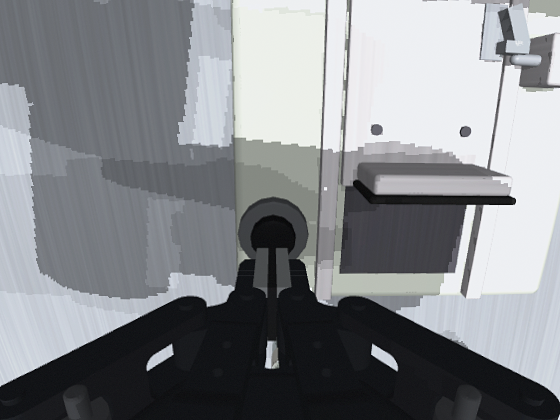

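The key is centred laterally (273 against 272). I'll check the depth direction numerically.

```bash
python3 - <<'E'
from h import *
c=viewer.get_calibration("wrist");o=monitor.get_obs();print(o['tcp_pos'])
p=np.array(o['tcp_pos']);print(proj([p[0],p[1],.066],c), ray((273,236),c,.066), ray((273,231),c,.062))
E
```

```text
[0.52476786 0.00626683 0.1252455 ]
[[272.40235332 235.4897159 ]] [0.52508269 0.00593429 0.066     ] [0.52518169 0.00743525 0.062     ]
```

Aligned within 1 mm. Descending onto the key.

>>> apply_moves:
  rows:
    - [[0,0,0.018],0]
    - [[0,0,0.032],0]
    - [[0,0,0.036],0]
    - [[0,0,0.036],0]
    - [[0,0,0.036],0]

```text
t: 5.88
tcp_pos: [0.527, 0.0057, 0.0918]
tool_rot: [3.141, 0.0, 1.496]
ft_force: [0.2, -0.4, 0.4]
opening: 0.005
grip_force: 0.0
```

>>> apply_moves:
  rows:
    - [[0,0,0.002],0]
    - [[0,0,0.004],0]
    - [[0,0,0.006],0]
    - [[0,0,0.008],0]
    - [[0,0,0.008],0]

```text
t: 6.3
tcp_pos: [0.5265, 0.0058, 0.0833]
tool_rot: [3.141, 0.0, 1.497]
ft_force: [0.5, -0.2, 1.8]
opening: 0.001
grip_force: 1.0
```

>>> apply_moves:
  rows:
    - [[0,0,0.001],0]
    - [[0,0,0.002],0]
    - [[0,0,0.003],0]
    - [[0,0,0.004],0]
    - [[0,0,0.004],0]

```text
t: 6.72
tcp_pos: [0.5265, 0.0058, 0.0798]
tool_rot: [3.141, 0.0, 1.497]
ft_force: [-1.2, -0.8, 7.2]
opening: 0.004
grip_force: 3.8
```

>>> apply_moves:
  rows:
    - [[0,0,0.001],0]
    - [[0,0,0.0015],0]
    - [[0,0,0.0015],0]

```text
t: 6.97
tcp_pos: [0.5265, 0.0057, 0.0793]
tool_rot: [3.14, 0.001, 1.497]
ft_force: [-5.0, -0.6, 17.6]
opening: 0.002
grip_force: 9.1
```

>>> apply_moves:
  rows:
    - [[0,0,-0.01],0]
    - [[0,0,-0.03],0]
    - [[0,0,-0.06],0]
    - [[0,0,-0.1],0]
    - [[0,0,-0.12],0]

```text
t: 7.38
tcp_pos: [0.5269, 0.0059, 0.2015]
tool_rot: [3.138, 0.0, 1.497]
ft_force: [-0.2, 0.3, 0.3]
opening: -0.002
grip_force: 0.0
```

>>> apply_moves:
  rows:
    - [[-0.02,0,0],0]
    - [[-0.02,0,0],0]
    - [[-0.02,0,0],0]
    - [[-0.02,0,0],0]
    - [[-0.02,0,0],0]

```text
t: 7.8
tcp_pos: [0.5245, -0.0135, 0.1971]
tool_rot: [-3.14, -0.0, 1.497]
ft_force: [0.1, 0.1, 0.7]
opening: 0.003
grip_force: 0.0
```

```bash
python3 - <<'E'
from h import *
im=viewer.snapshot("wrist");cv2.imwrite("pics/w5.png",im[:,:,::-1])
E
```

```text
(no output)
```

View pics/w5.png

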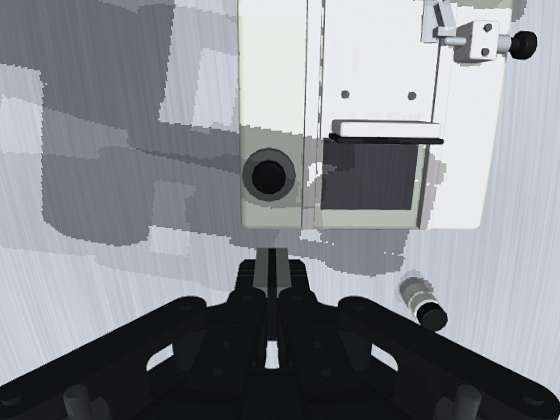

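The key at (268,176) is back up, the carriage is still caught with its pad at (386,139), and the visible vial at (430,315) is standing. Handing in.

```bash
python3 -c "
from rig import env
print(env.hand_in())"
```

```text
the job is handed in; nothing more can be done
None
```

I pushed the carriage to its end stop and released it, and it caught on the stop pin at about 60 mm. I then pressed the count key to its bottom stop and let it come up, and handed the job in at about 8 s; `hand_in()` returned no verdict.

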